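# Rocker arms from wash rack to assembly stand, in cylinder order

### The arm

A 7-joint arm with a two-finger parallel gripper is mounted at the origin on the work surface. World frame = base frame: x ahead of the robot, y to its left, z up, the work surface at z = 0. Lengths are in m, angles in rad, forces in N, time in s.
With the tool pointing down it reaches from about 0.425 to 0.875 m from the base axis. Payload 4.7 kg.
Tool frame: the origin (TCP) lies at the very end of the fingers, on their centre line; the grasp point (between the pads) lies behind it (ctrl.tcp_to_grasp is the z of the grasp point in the tool frame, in m); z points along the fingers, y is the line along which they close (so a half turn about z gives the same grasp; the last joint's range is limited). The gripper opens to 87 mm and grips with 3 to 60 N. Pads are 19 mm wide; open, the fingers measure 117 mm over their backs; the gripper's body (75 mm by 190 mm) begins 51 mm behind the grasp point.
Start: joints at [1.295, 0.321, -0.07, 1.45, 0.023, 1.371, -0.057], TCP at [0.186, -0.623, 0.223] pointing down, gripper open.
Joint ranges: [-2.86, 2.86], [-0.3, 2.09], [-1.38, 1.24], [0.06, 2.45], [-1.56, 4.7], [0.09, 2.05], [-2.69, 2.69]. Speed limits (rad/s): [2.57, 2.57, 3.14, 3.14, 3.14, 3.14, 3.14].

### API

Orientations are given as a rotation vector (axis times angle).
In Python, from bench import ctrl gives the robot as it stands.
- The arm moves only by the tool step_arm, never from a script. Its argument "targets" is a list of rows, each a list of 7 numbers: the shift along the world's x, y, z in cm, then the turn, a rotation vector about the world's x, y, z in degrees, then the opening, from 0 (shut) to 1 (fully open). A call has exactly 5 rows; each row shifts and turns the commanded pose from where the row before left it; what a row does not reach is not made up. A row lasts 1/12 s, in which the tool goes at most 41.7 mm and 7.16 degrees, less where a joint would pass 70% of its speed; a pose out of reach is approached as far as the arm can. A call with a gripper value outside its range is refused whole. The fingers move at their own pace and stop on an object; "force" is the grip in N (left out, the last holds). Time passes only in rows, so rows that do not move let the fingers close, or fill a call up. It gives the time, the measured TCP pose, the force, the opening and the grip force at its end, in the units of the state.
- ctrl.get_state(): the state, without advancing time (a new reading comes with each control period).
- ctrl.get_image(name): name is "side" or "top"; returns (picture, depth): 384x512x3 uint8, red, green, blue; 384x512 float32, m along the optical axis (not along the pixel's ray), 0 where there is no reading.
- ctrl.camera_params(name): a dict with "intrinsics" (3x3 intrinsics, pixels), "rvec" (rotation vector, rad) and "tvec" (3), from world to camera coordinates, as OpenCV has them. Camera axes: x right, y down, z forward; pixel columns grow to the right and rows downward; lengths in m; the calibration is good to about 2 mm. A picture is of the moment at which its call begins. camera_params takes no time and is no camera call.
- ctrl.close_job(): hands the job in; it is judged then, once.
The state is a dict: "time": time; "joint_positions": joint angles; "qd": joint speeds; "joint_torque": joint torques, N m; "position": TCP position; "tool_rot": TCP orientation; "ft_force": force on the tool from outside, world axes, zero at the start; "torque": the same for the moment, N m; "grip_width": opening from 0.0 (shut) to 1.0 (fully open); "grip_force": force on a finger pad.
Only numpy, scipy, OpenCV 4.12 (cv2) and the standard library are available. Lean on these libraries where they do the work, as an engineer would, in place of code of your own. Each camera call takes 0.05 s, during which the arm holds its last target. There are 200 camera calls.

### The job

The four rocker arms on the bare-steel wash rack are clean: move them all over to the pins of the blue assembly stand in the same cylinder order, so that the rocker nearest the green-painted end of the wash rack goes on the pin nearest the green-painted end of the stand, and so on down the row. Lower each one over its pin until its hub sits flat on the base, without dropping it, and leave the tools and parts lying nearby where they are.

Things in the scene. Friction and masses are not known exactly. Their poses are not given: they have to be found in the camera images.
- wash_rack: Wash rack, bare steel with dark slots: base 110 x 325 mm, top 20 mm above bench; fixed, any yaw. Origin: middle of the pin row at bench level; x across, +y along the row to the green painted end. Four steel pins at x = 0, y = 112.5, 37.5, -37.5, -112.5 mm, 14 mm thick, tapered tips 56 mm above the base top. The rockers stand on its pins at the start, in any order.
- stand: Assembly stand, blue: base 110 x 325 mm, top 20 mm above bench; fixed, any yaw. Origin: middle of the pin row at bench level; x across, +y along the row to the green painted end. Four steel pins at x = 0, y = 112.5, 37.5, -37.5, -112.5 mm, 14 mm thick, tapered tips 56 mm above the base top. Pins empty at the start. It lies left or right of the wash rack.
- rocker_red: Steel rocker arm, red collar on its hub; 0.4-0.63 kg. Hub: upright tube 44 mm outside, 30 mm bore, 50 mm high. Origin: bore axis at hub underside, z up (20 mm above bench when seated). Level arms reach 70 mm along +x, 61 mm along -x, up to 40 mm wide, all below 27 mm; above, the hub is clear to grip all round. Arms start across the rack within 0.15 rad; set down so, they clear their neighbours.
- rocker_yellow: Steel rocker arm, yellow collar on its hub; 0.4-0.63 kg. Hub: upright tube 44 mm outside, 30 mm bore, 50 mm high. Origin: bore axis at hub underside, z up (20 mm above bench when seated). Level arms reach 70 mm along +x, 61 mm along -x, up to 40 mm wide, all below 27 mm; above, the hub is clear to grip all round. Arms start across the rack within 0.15 rad; set down so, they clear their neighbours.
- rocker_blue: Steel rocker arm, blue collar on its hub; 0.4-0.63 kg. Hub: upright tube 44 mm outside, 30 mm bore, 50 mm high. Origin: bore axis at hub underside, z up (20 mm above bench when seated). Level arms reach 70 mm along +x, 61 mm along -x, up to 40 mm wide, all below 27 mm; above, the hub is clear to grip all round. Arms start across the rack within 0.15 rad; set down so, they clear their neighbours.
- rocker_white: Steel rocker arm, white collar on its hub; 0.4-0.63 kg. Hub: upright tube 44 mm outside, 30 mm bore, 50 mm high. Origin: bore axis at hub underside, z up (20 mm above bench when seated). Level arms reach 70 mm along +x, 61 mm along -x, up to 40 mm wide, all below 27 mm; above, the hub is clear to grip all round. Arms start across the rack within 0.15 rad; set down so, they clear their neighbours.
- pin_red: The wash-rack pin on which the red rocker stands at the start, seen through its bore, tip 6 mm above the hub; all pins look alike. Fixed: it marks the place in the row the red rocker came from. Origin: foot of the pin on the base top, 20 mm above the bench; axes as the wash rack's.
- pin_yellow: The wash-rack pin on which the yellow rocker stands at the start, seen through its bore, tip 6 mm above the hub; all pins look alike. Fixed: it marks the place in the row the yellow rocker came from. Origin: foot of the pin on the base top, 20 mm above the bench; axes as the wash rack's.
- pin_blue: The wash-rack pin on which the blue rocker stands at the start, seen through its bore, tip 6 mm above the hub; all pins look alike. Fixed: it marks the place in the row the blue rocker came from. Origin: foot of the pin on the base top, 20 mm above the bench; axes as the wash rack's.
- pin_white: The wash-rack pin on which the white rocker stands at the start, seen through its bore, tip 6 mm above the hub; all pins look alike. Fixed: it marks the place in the row the white rocker came from. Origin: foot of the pin on the base top, 20 mm above the bench; axes as the wash rack's.
There are look-alikes about, which are no part of the job. What is shaped like the rocker_blue but purple is not meant.

How it is judged:
By the outcome, as a careful person would: the job done as asked, in the order asked, and still so for the second after the job is handed in, with the robot touching nothing.
It also fails if it takes over 128 s, if anything falls off the work surface, if the arm or the gripper's body presses on something with over 40 N, if the wrist force passes 120 N, or if a joint passes its speed limit or range.

## Working session

There is one attempt and no reset: what is moved stays moved. The work goes in short steps, Python scripts to look and compute and a tool call to move; the robot and the scene stay as the last step left them, time stands still between calls to the robot, and variables do not carry over. Pictures are saved under pics/ and viewed, at most 14 in all, crops included, and the job is handed in when it is done.

Besides the shell and the picture viewer there is one more tool, called after "Emit:" as a command line: name --pt "numbers of a row" for each row, then --argument value for the rest. step_arm: Moves the arm, as the interface text tells. Its arguments: {"type":"object","properties":{"targets":{"type":"array"},"force":{"type":"number"}},"required":["targets"]}

```bash
ls; mkdir -p pics; python3 - <<'E'
from bench import ctrl
import cv2,numpy as np
for n in("top","side"):
    im,d=ctrl.get_image(n); cv2.imwrite(f"pics/{n}0.png",cv2.cvtColor(im,cv2.COLOR_RGB2BGR)); np.save(f"{n}0.npy",d)
    print(n,ctrl.camera_params(n))
s=ctrl.get_state(); print(s, ctrl.tcp_to_grasp)
E
```

```text
pics
top {'intrinsics': array([[463.51069141,   0.        , 255.27278799],
       [  0.        , 463.51069141, 187.03741471],
       [  0.        ,   0.        ,   1.        ]]), 'rvec': array([ 2.19111953, -2.19072511,  0.06812993]), 'tvec': array([0.0223589 , 0.50487006, 1.18572486])}
side {'intrinsics': array([[484.34852523,   0.        , 257.50917906],
       [  0.        , 484.34852523, 187.11178958],
       [  0.        ,   0.        ,   1.        ]]), 'rvec': array([ 0.03039985, -2.71002549,  1.58405169]), 'tvec': array([0.49113161, 0.04394828, 1.54450781])}
{'time': 0.1, 'joint_positions': array([ 1.2950946 ,  0.32177573, -0.07008387,  1.45153833,  0.02263136,
        1.37075067, -0.05690233]), 'qd': array([ 4.58464499e-04, -8.50732341e-04, -5.85499079e-05, -2.02353139e-03,
       -8.28600345e-04, -7.66863440e-04, -7.91022282e-04]), 'joint_torque': array([-2.53319722e-04, -4.92572415e+01, -4.05958593e-01, -3.13396883e+01,
       -6.41178573e-02,  3.95948603e-02,  1.09103416e-04]), 'position': array([ 0.18555401, -0.62246053,  0.22156078]), 'tool_rot': array([-3.10703364e+00, -4.53438086e-01,  5.68088083e-04]), 'ft_force': array([-0.4886426 , -0.17490712,  0.1452216 ]), 'torque': array([-0.02211776,  0.0008099 , -0.00301171]), 'grip_force': 0.0, 'grip_width': 0.996223271422111} -0.0187
```

View pics/top0.png

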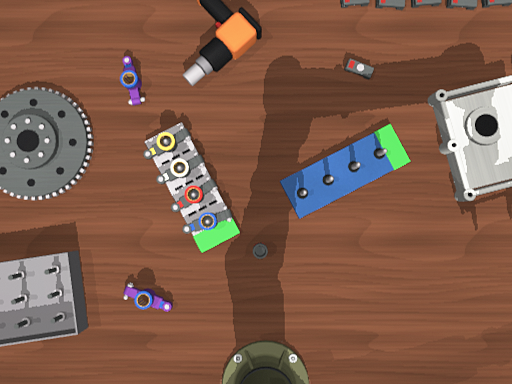

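View pics/side0.png

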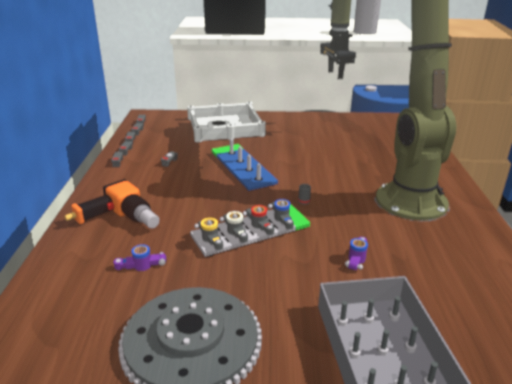

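The top view shows the rack with its green end at (213,237). From that end the rockers are blue (207,221), red (193,194), white (179,168) and yellow (166,141). The purple look-alikes are off the rack at (129,78) and (144,299). The stand's green end is at (392,147), with pin tips near (380,153), (354,166), (328,180) and (302,193). I'll enlarge both views to confirm and measure.

```bash
python3 - <<'E'
import cv2,numpy as np
t=cv2.imread("pics/top0.png");s=cv2.imread("pics/side0.png")
a=cv2.resize(t[115:260,135:265],None,fx=4,fy=4,interpolation=cv2.INTER_CUBIC)
b=cv2.resize(t[115:225,270:420],None,fx=4,fy=4,interpolation=cv2.INTER_CUBIC)
cv2.imwrite("pics/rackT.png",a);cv2.imwrite("pics/standT.png",b)
c=cv2.resize(s[140:260,180:320],None,fx=5,fy=5,interpolation=cv2.INTER_CUBIC)
cv2.imwrite("pics/S.png",c)
E
```

```text
(no output)
```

View pics/rackT.png

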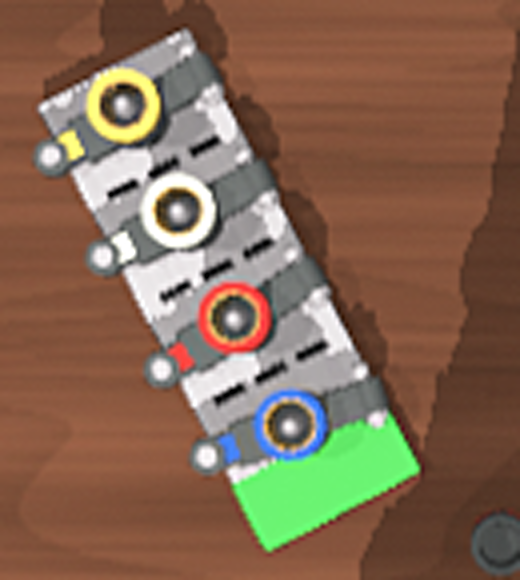

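View pics/standT.png

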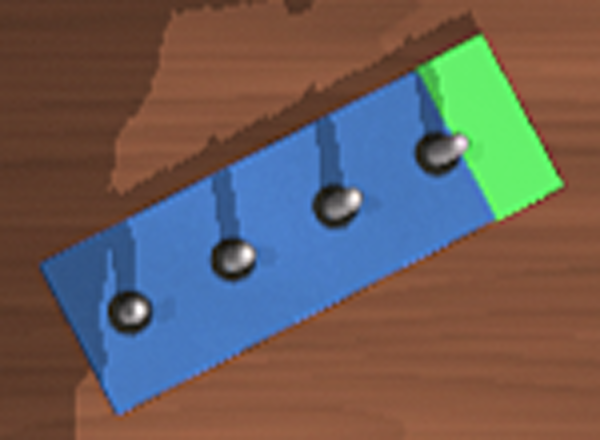

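View pics/S.png

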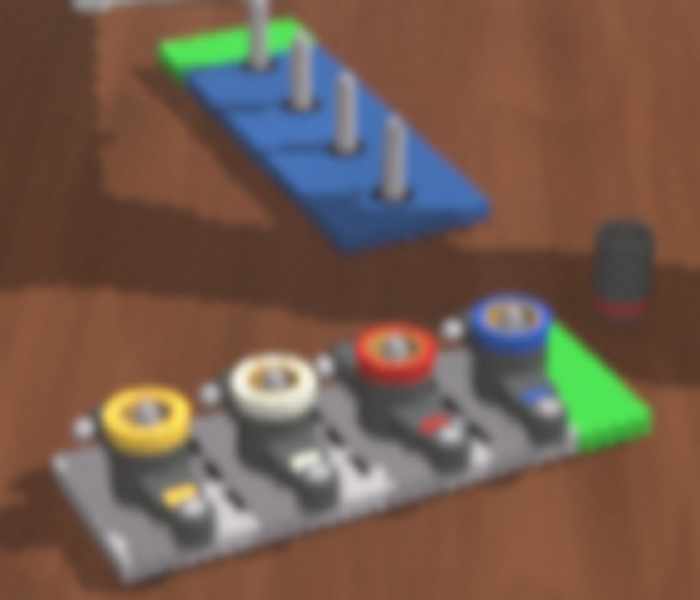

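The crops show the collar tops in rackT at yellow (124,104), white (178,210), red (234,317) and blue (290,426). In standT the stand pin feet are at (436,153), (333,206), (231,260) and (128,313). The four rockers on the grey rack fit the description. The purple ones are off the rack, so they aren't the ones meant. Next I'll triangulate from both views.

```bash
cat > h.py <<'E'
import cv2,numpy as np
from bench import ctrl
from scipy.spatial.transform import Rotation as R
def cam(n):
    p=ctrl.camera_params(n); Rm=cv2.Rodrigues(p["rvec"])[0]
    return p["intrinsics"],Rm,np.array(p["tvec"]).reshape(3,1)
def tri(a,b):
    P=[]
    for n in("top","side"):
        K,Rm,t=cam(n); P.append(K@np.hstack([Rm,t]))
    X=cv2.triangulatePoints(P[0],P[1],np.array(a,float).T,np.array(b,float).T); return (X[:3]/X[3]).T
def onplane(n,uv,z):
    K,Rm,t=cam(n); uv=np.atleast_2d(np.array(uv,float))
    d=(np.linalg.inv(K)@np.c_[uv,np.ones(len(uv))].T).T@Rm; c=(-Rm.T@t).ravel()
    return c+d*((z-c[2])/d[:,2])[:,None]
def up(uv,f,o): return (np.array(uv,float)+.5)/f-.5+np.array(o)
def tool(s=None):
    s=s or ctrl.get_state(); M=R.from_rotvec(s["tool_rot"]).as_matrix()
    print("t",round(s["time"],2),"p",s["position"].round(4),"yaw_y",np.degrees(np.arctan2(M[1,1],M[0,1])).round(2),"z",M[:,2].round(3),"w",round(float(s["grip_width"]),3),"gf",round(float(s["grip_force"]),1),"F",s["ft_force"].round(1),"q",s["joint_positions"].round(2))
E
python3 - <<'E'
from h import *
np.set_printoptions(precision=4,suppress=True)
T=up([(290,426),(234,317),(178,210),(124,104)],4,(135,115))
S=up([(512,317),(397,348),(274,378),(147,411)],5,(180,140))
print("collars b r w y\n",tri(T,S)); A=onplane("top",T,.07);print(A)
print(onplane("side",S,.07))
# fallback: stand
B=up([(436,153),(333,206),(231,260),(128,313)],4,(270,115)); Bs=up([(261,67),(302,105),(347,150),(395,196)],5,(180,140))
print("pin feet\n",tri(B,Bs));F=onplane("top",B,.02);print(F);print(onplane("side",Bs,.02))
C=up([(464,144),(355,199),(244,254),(133,309)],4,(270,115)); print("tips",onplane("top",C,.076))
Cs=up([(302,36),(347,74),(396,117)],5,(180,140)); print(tri(C[1:],Cs))
for Q in(A,F):
    d=Q[0]-Q[3]; print(np.linalg.norm(d)/3,np.degrees(np.arctan2(d[1],d[0])),np.hypot(Q[:,0],Q[:,1]))
co=up([(189,30),(420,468),(268,551),(40,105)],4,(135,115)); c=onplane("top",co,.02); print("rack corners",c.mean(0),np.degrees(np.arctan2(*(c[1]-c[0])[1::-1])))
co=up([(485,34),(564,185),(119,414),(40,265)],4,(270,115)); c=onplane("top",co,.02); print("stand",c.mean(0),np.degrees(np.arctan2(*(c[0]-c[3])[1::-1])),np.linalg.norm(c[0]-c[3]))
# arm yaws from end balls
e=up([(205,457),(161,369),(102,257),(49,157)],4,(135,115)); e=onplane("top",e,.045); d=e-A
print("arm yaw",np.degrees(np.arctan2(d[:,1],d[:,0])),np.hypot(d[:,0],d[:,1]))
# depth check
D=np.load("top0.npy"); print(D[185:190,200:205][0])
tool()
E
```

```text
collars b r w y
 [[0.4181 0.141  0.07  ]
 [0.4845 0.1761 0.0697]
 [0.5512 0.2112 0.0708]
 [0.6175 0.2455 0.0705]]
[[0.4174 0.141  0.07  ]
 [0.4846 0.1761 0.07  ]
 [0.551  0.2113 0.07  ]
 [0.6172 0.2456 0.07  ]]
[[0.4188 0.1411 0.07  ]
 [0.4844 0.1767 0.07  ]
 [0.5517 0.2099 0.07  ]
 [0.618  0.2447 0.07  ]]
pin feet
 [[ 0.593  -0.2981  0.0179]
 [ 0.5587 -0.2302  0.0204]
 [ 0.5239 -0.1641  0.0186]
 [ 0.4895 -0.0972  0.019 ]]
[[ 0.5934 -0.2975  0.02  ]
 [ 0.5589 -0.2303  0.02  ]
 [ 0.5238 -0.1639  0.02  ]
 [ 0.4895 -0.0971  0.02  ]]
[[ 0.5921 -0.2934  0.02  ]
 [ 0.5585 -0.2308  0.02  ]
 [ 0.5238 -0.1615  0.02  ]
 [ 0.4894 -0.0954  0.02  ]]
tips [[ 0.5914 -0.2998  0.076 ]
 [ 0.5573 -0.232   0.076 ]
 [ 0.5232 -0.1631  0.076 ]
 [ 0.4893 -0.0945  0.076 ]]
[[ 0.5578 -0.2325  0.0736]
 [ 0.5235 -0.1629  0.0776]
 [ 0.4892 -0.0942  0.0797]]
0.07515190524686928 -152.37490968702588 [0.4406 0.5156 0.5901 0.6642]
0.07523793302411161 -62.58935177080058 [0.6638 0.6045 0.5489 0.4991]
rack corners [0.5064 0.1864 0.02  ] -151.99912794608397
stand [ 0.5473 -0.2105  0.02  ] -62.53169138373948 0.32707585615252827
arm yaw [109.4722 122.8332 117.7345 119.8557] [0.0592 0.0584 0.0586 0.06  ]
[1.1921 1.1982 1.173  1.1737 1.174 ]
t 0.1 p [ 0.1856 -0.6225  0.2216] yaw_y -73.39 z [-0.001  0.002 -1.   ] w 0.996 gf 0.0 F [-0.5 -0.2  0.1] q [ 1.3   0.32 -0.07  1.45  0.02  1.37 -0.06]
```

Triangulated heights are about 0.070 for the hub tops and about 0.019 for the pin feet. Pitch is 75.2 mm in both rows, so everything agrees with the text. Mapping: blue goes to the green-end pin (.593,-.297), then red (.558,-.231), white (.524,-.164) and yellow (.489,-.0975). I'll grip along the row with the fingers partly open. First, the approach to blue.

Emit:
step_arm --pt "2.1 2.8 0 0 0 3.5 0.68" --pt "2.1 2.8 0 0 0 3.5 0.68" --pt "2.1 2.8 0 0 0 3.5 0.68" --pt "2.1 2.8 0 0 0 3.5 0.68" --pt "2.1 2.8 0 0 0 3.5 0.68" --force 40

```text
time: 0.52
position: [0.2913, -0.4812, 0.2221]
tool_rot: [-3.002, -0.925, 0.0]
ft_force: [0.1, -0.2, 0.0]
grip_width: 0.726
grip_force: 0.0
```

Emit:
step_arm --pt "2.1 2.8 0 0 0 3.5 0.68" --pt "2.1 2.8 0 0 0 3.5 0.68" --pt "2.1 2.8 0 0 0 3.5 0.68" --pt "2.1 2.8 0 0 0 3.5 0.68" --pt "2.1 2.8 0 0 0 3.5 0.68"

```text
time: 0.93
position: [0.3962, -0.3412, 0.2223]
tool_rot: [-2.826, -1.371, 0.001]
ft_force: [0.5, -0.4, -0.5]
grip_width: 0.683
grip_force: 0.0
```

Emit:
step_arm --pt "2.1 2.8 0 0 0 3.5 0.68" --pt "2.1 2.8 0 0 0 3.5 0.68" --pt "2.1 2.8 0 0 0 3.5 0.68" --pt "2.1 2.8 0 0 0 3.5 0.68" --pt "2.1 2.8 0 0 0 3.5 0.68"

```text
time: 1.35
position: [0.5012, -0.2014, 0.2224]
tool_rot: [-2.585, -1.785, 0.001]
ft_force: [0.8, 0.5, -0.2]
grip_width: 0.685
grip_force: 0.0
```

Emit:
step_arm --pt "-0.82 3.43 -0.7 0 0 4 0.68" --pt "-0.82 3.43 -0.7 0 0 4 0.68" --pt "-0.82 3.43 -0.7 0 0 4 0.68" --pt "-0.82 3.43 -0.7 0 0 4 0.68" --pt "-0.82 3.43 -0.7 0 0 4 0.68"

```text
time: 1.77
position: [0.4588, -0.0299, 0.1869]
tool_rot: [-2.235, -2.208, 0.001]
ft_force: [1.2, 0.5, 0.4]
grip_width: 0.682
grip_force: 0.0
```

Emit:
step_arm --pt "-0.82 3.43 -0.7 0 0 4 0.68" --pt "-0.82 3.43 -0.7 0 0 4 0.68" --pt "-0.82 3.43 -0.7 0 0 4 0.68" --pt "-0.82 3.43 -0.7 0 0 4 0.68" --pt "-0.82 3.43 -0.7 0 0 4 0.68"

```text
time: 2.18
position: [0.4178, 0.1414, 0.1522]
tool_rot: [1.817, 2.561, -0.001]
ft_force: [1.1, 0.2, -0.9]
grip_width: 0.681
grip_force: 0.0
```

```bash
python3 -c "
from h import *
tool()"
```

```text
t 2.18 p [0.4178 0.1414 0.1522] yaw_y 19.29 z [ 0.    -0.001 -1.   ] w 0.681 gf 0.0 F [ 1.1  0.2 -0.9] q [ 0.52 -0.07 -0.86  2.01 -0.06  1.18  0.02]
```

Emit:
step_arm --pt "0 0 -1.5 0 0 0 0.68" --pt "0 0 -1.5 0 0 0 0.68" --pt "0 0 -1.5 0 0 0 0.68" --pt "0 0 -1.5 0 0 0 0.68" --pt "0 0 -1 0 0 0 0.68"

```text
time: 2.6
position: [0.4177, 0.1398, 0.0811]
tool_rot: [-1.821, -2.559, 0.002]
ft_force: [-0.4, -0.7, -0.3]
grip_width: 0.682
grip_force: 0.0
```

Emit:
step_arm --pt "0 0 -1 0 0 0 0.68" --pt "0 0 -1 0 0 0 0.68" --pt "0 0 -1 0 0 0 0.68" --pt "0 0 -1 0 0 0 0.68" --pt "0 0 0 0 0 0 0.68"

```text
time: 3.02
position: [0.4174, 0.1397, 0.0407]
tool_rot: [-1.82, -2.557, 0.003]
ft_force: [-0.8, 0.8, 1.5]
grip_width: 0.679
grip_force: 0.0
```

Emit:
step_arm --pt "0 0 0 0 0 0 0.4" --pt "0 0 0 0 0 0 0.3" --pt "0 0 0 0 0 0 0.3" --pt "0 0 0 0 0 0 0.3" --pt "0 0 0 0 0 0 0.3"

```text
time: 3.43
position: [0.419, 0.1401, 0.0431]
tool_rot: [1.822, 2.558, 0.0]
ft_force: [-0.4, -1.0, 2.9]
grip_width: 0.5
grip_force: 40.0
```

Blue is gripped at a width of 0.50 (44 mm), matching the hub. Lifting.

Emit:
step_arm --pt "0 0 1 0 0 0 0.3" --pt "0 0 2 0 0 0 0.3" --pt "0 0 2 0 0 0 0.3" --pt "0 0 2 0 0 0 0.3" --pt "0 0 3 0 0 0 0.3"

```text
time: 3.85
position: [0.4164, 0.1395, 0.1419]
tool_rot: [-1.819, -2.557, 0.005]
ft_force: [0.3, -1.7, -5.7]
grip_width: 0.498
grip_force: 40.0
```

```bash
python3 -c "
from h import *
tool()
im,d=ctrl.get_image('side'); cv2.imwrite('pics/s1.png',cv2.cvtColor(cv2.resize(im[100:270,160:330],None,fx=3,fy=3),cv2.COLOR_RGB2BGR))"
```

```text
t 3.85 p [0.4164 0.1395 0.1419] yaw_y 19.13 z [-0.005 -0.001 -1.   ] w 0.498 gf 40.0 F [ 0.3 -1.7 -5.7] q [ 0.53 -0.06 -0.88  2.02 -0.05  1.16  0.01]
```

View pics/s1.png

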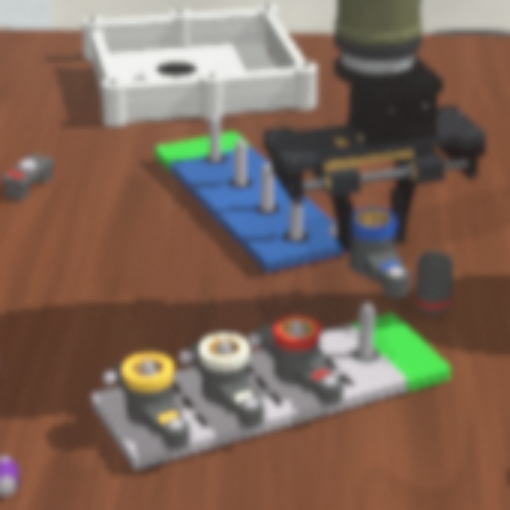

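The side crop shows blue lifted level at (375,240), with its pin bare. Carrying it to stand pin 1.

Emit:
step_arm --pt "1.18 -2.91 0 0 0 6.55 0.3" --pt "1.18 -2.91 0 0 0 6.55 0.3" --pt "1.18 -2.91 0 0 0 6.55 0.3" --pt "1.18 -2.91 0 0 0 6.55 0.3" --pt "1.18 -2.91 0 0 0 6.55 0.3"

```text
time: 4.32
position: [0.4774, -0.0068, 0.1425]
tool_rot: [-1.018, -2.972, 0.001]
ft_force: [0.3, -0.0, -5.5]
grip_width: 0.498
grip_force: 40.0
```

Emit:
step_arm --pt "1.18 -2.91 0 0 0 6.55 0.3" --pt "1.18 -2.91 0 0 0 6.55 0.3" --pt "1.18 -2.91 0 0 0 6.55 0.3" --pt "1.18 -2.91 0 0 0 6.55 0.3" --pt "1.18 -2.91 0 0 0 6.55 0.3"

```text
time: 4.73
position: [0.5364, -0.1523, 0.1422]
tool_rot: [-0.139, -3.137, -0.001]
ft_force: [0.1, 0.7, -4.9]
grip_width: 0.498
grip_force: 40.0
```

Emit:
step_arm --pt "1.18 -2.91 0 0 0 6.55 0.3" --pt "1.18 -2.91 0 0 0 6.55 0.3" --pt "1.18 -2.91 0 0 0 6.55 0.3" --pt "1.18 -2.91 0 0 0 6.55 0.3" --pt "1.18 -2.91 0 0 0 6.55 0.3"

```text
time: 5.15
position: [0.5953, -0.2979, 0.1418]
tool_rot: [0.751, -3.049, -0.002]
ft_force: [0.8, 0.1, -5.6]
grip_width: 0.5
grip_force: 40.0
```

Emit:
step_arm --pt "0 0 0 0 0 0 0.3" --pt "0 0 0 0 0 0 0.3" --pt "0 0 0 0 0 0 0.3" --pt "0 0 0 0 0 0 0.3" --pt "0 0 0 0 0 0 0.3"

```text
time: 5.57
position: [0.5957, -0.2947, 0.1427]
tool_rot: [0.746, -3.052, -0.001]
ft_force: [-0.7, -0.3, -5.4]
grip_width: 0.497
grip_force: 40.0
```

```bash
python3 -c "
from h import *
tool()
im,d=ctrl.get_image('side'); cv2.imwrite('pics/s2.png',cv2.cvtColor(cv2.resize(im[60:230,160:330],None,fx=3.5,fy=3.5),cv2.COLOR_RGB2BGR))"
```

```text
t 5.57 p [ 0.5957 -0.2947  0.1427] yaw_y 117.46 z [-0.  0. -1.] w 0.497 gf 40.0 F [-0.7 -0.3 -5.4] q [ 0.89  0.47 -0.64  1.49  0.29  1.27  2.28]
```

View pics/s2.png

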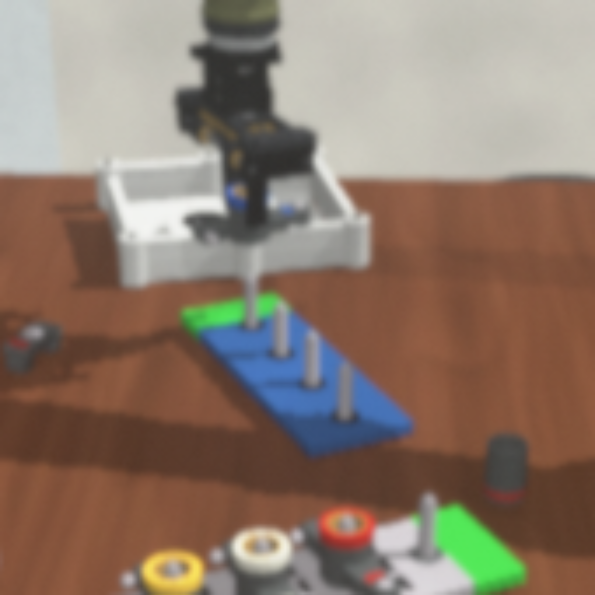

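The side crop shows blue above stand pin 1 at (250,290), held level. I'll correct about 3 mm and lower it.

Emit:
step_arm --pt "-0.3 -0.25 -1 0 0 0 0.3" --pt "0 0 -1.5 0 0 0 0.3" --pt "0 0 -1 0 0 0 0.3" --pt "0 0 -0.5 0 0 0 0.3" --pt "0 0 -0.5 0 0 0 0.3"

```text
time: 6.03
position: [0.5921, -0.2986, 0.0964]
tool_rot: [0.743, -3.051, -0.002]
ft_force: [0.3, 0.9, -4.9]
grip_width: 0.498
grip_force: 40.0
```

Emit:
step_arm --pt "0 0 -1 0 0 0 0.3" --pt "0 0 -1 0 0 0 0.3" --pt "0 0 -1 0 0 0 0.3" --pt "0 0 -1 0 0 0 0.3" --pt "0 0 -0.5 0 0 0 0.3"

```text
time: 6.45
position: [0.5918, -0.2986, 0.0504]
tool_rot: [0.742, -3.051, -0.003]
ft_force: [-0.3, 0.2, -6.5]
grip_width: 0.499
grip_force: 40.0
```

Emit:
step_arm --pt "0 0 -0.3 0 0 0 0.3" --pt "0 0 -0.2 0 0 0 0.3" --pt "0 0 -0.1 0 0 0 0.3" --pt "0 0 -0.1 0 0 0 0.3" --pt "0 0 0 0 0 0 0.3"

```text
time: 6.87
position: [0.593, -0.299, 0.0459]
tool_rot: [-0.743, 3.052, -0.001]
ft_force: [0.1, 0.3, -4.9]
grip_width: 0.501
grip_force: 40.0
```

Emit:
step_arm --pt "0 0 -0.1 0 0 0 0.3" --pt "0 0 -0.1 0 0 0 0.3" --pt "0 0 -0.1 0 0 0 0.3" --pt "0 0 0 0 0 0 0.3" --pt "0 0 0 0 0 0 0.3"

```text
time: 7.28
position: [0.593, -0.299, 0.0432]
tool_rot: [-0.743, 3.052, -0.001]
ft_force: [-1.1, 0.3, -0.9]
grip_width: 0.498
grip_force: 40.0
```

Emit:
step_arm --pt "0 0 -0.1 0 0 0 0.3" --pt "0 0 0 0 0 0 0.3" --pt "0 0 0 0 0 0 0.3" --pt "0 0 0 0 0 0 0.3" --pt "0 0 0 0 0 0 0.3"

```text
time: 7.7
position: [0.593, -0.299, 0.0432]
tool_rot: [-0.743, 3.052, -0.001]
ft_force: [-3.1, 1.5, 4.7]
grip_width: 0.5
grip_force: 40.0
```

Contact at TCP z = 0.043 with the force rising, so blue is seated. Release, retreat and go over red.

Emit:
step_arm --pt "0 0 0 0 0 0 0.6" --pt "0 0 0 0 0 0 0.66" --pt "0 0 0 0 0 0 0.66" --pt "0 0 0 0 0 0 0.66" --pt "0 0 0.5 0 0 0 0.66"

```text
time: 8.12
position: [0.5922, -0.2987, 0.0457]
tool_rot: [0.743, -3.052, -0.002]
ft_force: [0.1, 0.5, -0.8]
grip_width: 0.655
grip_force: 0.0
```

Emit:
step_arm --pt "0 0 1 0 0 0 0.66" --pt "0 0 2 0 0 0 0.66" --pt "0 0 2 0 0 0 0.66" --pt "0 0 2.5 0 0 0 0.66" --pt "0 0 2.5 0 0 0 0.66"

```text
time: 8.53
position: [0.5927, -0.2988, 0.1483]
tool_rot: [-0.743, 3.052, 0.0]
ft_force: [0.6, -0.3, 0.2]
grip_width: 0.659
grip_force: 0.0
```

Emit:
step_arm --pt "-0.72 3.16 0 0 0 -5.65 0.68" --pt "-0.72 3.16 0 0 0 -5.65 0.68" --pt "-0.72 3.16 0 0 0 -5.65 0.68" --pt "-0.72 3.16 0 0 0 -5.65 0.68" --pt "-0.72 3.16 0 0 0 -5.65 0.68"

```text
time: 8.95
position: [0.5566, -0.1395, 0.1478]
tool_rot: [0.032, 3.14, -0.001]
ft_force: [0.2, 0.5, 0.4]
grip_width: 0.679
grip_force: 0.0
```

Emit:
step_arm --pt "-0.72 3.16 0 0 0 -5.65 0.68" --pt "-0.72 3.16 0 0 0 -5.65 0.68" --pt "-0.72 3.16 0 0 0 -5.65 0.68" --pt "-0.72 3.16 0 0 0 -5.65 0.68" --pt "-0.72 3.16 0 0 0 -5.65 0.68"

```text
time: 9.37
position: [0.5206, 0.0188, 0.1478]
tool_rot: [0.797, 3.037, -0.0]
ft_force: [0.5, -0.2, 0.7]
grip_width: 0.686
grip_force: 0.0
```

Emit:
step_arm --pt "-0.72 3.16 0 0 0 -5.65 0.68" --pt "-0.72 3.16 0 0 0 -5.65 0.68" --pt "-0.72 3.16 0 0 0 -5.65 0.68" --pt "-0.72 3.16 0 0 0 -5.65 0.68" --pt "-0.72 3.16 0 0 0 -5.65 0.68"

```text
time: 9.78
position: [0.4845, 0.1768, 0.1478]
tool_rot: [1.514, 2.751, 0.001]
ft_force: [0.2, 0.8, 0.5]
grip_width: 0.678
grip_force: 0.0
```

Emit:
step_arm --pt "0 0 0 0 0 0 0.68" --pt "0 0 0 0 0 0 0.68" --pt "0 0 0 0 0 0 0.68" --pt "0 0 0 0 0 0 0.68" --pt "0 0 0 0 0 0 0.68"

```text
time: 10.2
position: [0.4853, 0.1735, 0.1467]
tool_rot: [1.511, 2.754, -0.0]
ft_force: [0.5, 0.5, 0.5]
grip_width: 0.685
grip_force: 0.0
```

```bash
python3 -c "
from h import *
tool()
im,d=ctrl.get_image('side'); cv2.imwrite('pics/s3.png',cv2.cvtColor(cv2.resize(im[100:270,160:330],None,fx=3.5,fy=3.5),cv2.COLOR_RGB2BGR))"
```

```text
t 10.2 p [0.4853 0.1735 0.1467] yaw_y 32.48 z [ 0. -0. -1.] w 0.685 gf 0.0 F [0.5 0.5 0.5] q [ 0.33  0.15 -0.78  1.86  0.11  1.18  0.08]
```

View pics/s3.png

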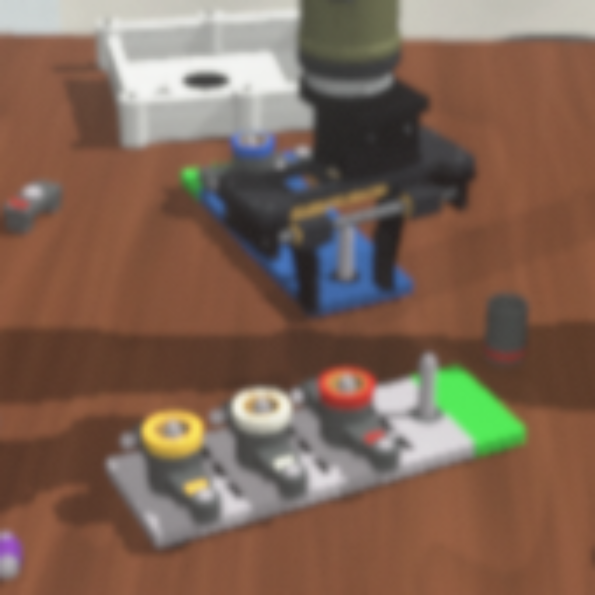

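The crop shows blue sitting upright on stand pin 1 at (253,150), and the gripper is now over red. Descend and grip.

Emit:
step_arm --pt "-0.1 0.2 -1.5 0 0 0 0.68" --pt "0 0 -1.5 0 0 0 0.68" --pt "0 0 -1.5 0 0 0 0.68" --pt "0 0 -1.5 0 0 0 0.68" --pt "0 0 -1 0 0 0 0.68"

```text
time: 10.67
position: [0.4833, 0.1758, 0.0751]
tool_rot: [-1.51, -2.754, 0.002]
ft_force: [0.7, 0.3, -0.5]
grip_width: 0.679
grip_force: 0.0
```

Emit:
step_arm --pt "0 0 -1 0 0 0 0.68" --pt "0 0 -1 0 0 0 0.68" --pt "0 0 -1 0 0 0 0.68" --pt "0 0 -0.4 0 0 0 0.68" --pt "0 0 0 0 0 0 0.68"

```text
time: 11.08
position: [0.483, 0.1768, 0.0415]
tool_rot: [-1.508, -2.754, 0.002]
ft_force: [0.2, 0.5, 0.8]
grip_width: 0.679
grip_force: 0.0
```

Emit:
step_arm --pt "0 0 0 0 0 0 0.4" --pt "0 0 0 0 0 0 0.3" --pt "0 0 0 0 0 0 0.3" --pt "0 0 0 0 0 0 0.3" --pt "0 0 0 0 0 0 0.3"

```text
time: 11.5
position: [0.4844, 0.1774, 0.0432]
tool_rot: [1.508, 2.755, 0.002]
ft_force: [1.5, 1.5, 1.7]
grip_width: 0.495
grip_force: 40.0
```

Emit:
step_arm --pt "0 0 1 0 0 0 0.3" --pt "0 0 2 0 0 0 0.3" --pt "0 0 2 0 0 0 0.3" --pt "0 0 2 0 0 0 0.3" --pt "0 0 3 0 0 0 0.3"

```text
time: 11.92
position: [0.4813, 0.1762, 0.1417]
tool_rot: [-1.506, -2.753, 0.006]
ft_force: [0.6, -0.4, -4.7]
grip_width: 0.501
grip_force: 40.0
```

```bash
python3 -c "
from h import *
tool()"
```

```text
t 11.92 p [0.4813 0.1762 0.1417] yaw_y 32.62 z [-0.005 -0.001 -1.   ] w 0.501 gf 40.0 F [ 0.6 -0.4 -4.7] q [ 0.33  0.15 -0.78  1.86  0.12  1.18  0.08]
```

Emit:
step_arm --pt "0.5 -2.72 0 0 0 5.65 0.3" --pt "0.5 -2.72 0 0 0 5.65 0.3" --pt "0.5 -2.72 0 0 0 5.65 0.3" --pt "0.5 -2.72 0 0 0 5.65 0.3" --pt "0.5 -2.72 0 0 0 5.65 0.3"

```text
time: 12.33
position: [0.5079, 0.0397, 0.1426]
tool_rot: [-0.782, -3.042, 0.001]
ft_force: [0.6, -0.1, -4.2]
grip_width: 0.498
grip_force: 40.0
```

Emit:
step_arm --pt "0.5 -2.72 0 0 0 5.65 0.3" --pt "0.5 -2.72 0 0 0 5.65 0.3" --pt "0.5 -2.72 0 0 0 5.65 0.3" --pt "0.5 -2.72 0 0 0 5.65 0.3" --pt "0.5 -2.72 0 0 0 5.65 0.3"

```text
time: 12.75
position: [0.5329, -0.0961, 0.1425]
tool_rot: [-0.017, -3.14, -0.0]
ft_force: [0.2, 0.8, -3.9]
grip_width: 0.502
grip_force: 40.0
```

Emit:
step_arm --pt "0.5 -2.72 0 0 0 5.65 0.3" --pt "0.5 -2.72 0 0 0 5.65 0.3" --pt "0.5 -2.72 0 0 0 5.65 0.3" --pt "0.5 -2.72 0 0 0 5.65 0.3" --pt "0.5 -2.72 0 0 0 5.65 0.3"

```text
time: 13.17
position: [0.5578, -0.232, 0.1423]
tool_rot: [0.75, -3.049, -0.002]
ft_force: [0.4, 0.5, -4.1]
grip_width: 0.501
grip_force: 40.0
```

Emit:
step_arm --pt "0 0 0 0 0 0 0.3" --pt "0 0 0 0 0 0 0.3" --pt "0 0 0 0 0 0 0.3" --pt "0 0 0 0 0 0 0.3" --pt "0 0 0 0 0 0 0.3"

```text
time: 13.58
position: [0.5587, -0.2292, 0.1427]
tool_rot: [0.746, -3.052, -0.001]
ft_force: [-0.4, -0.4, -4.6]
grip_width: 0.498
grip_force: 40.0
```

```bash
python3 -c "
from h import *
tool()
im,d=ctrl.get_image('side'); cv2.imwrite('pics/s4.png',cv2.cvtColor(cv2.resize(im[60:230,160:330],None,fx=3.5,fy=3.5),cv2.COLOR_RGB2BGR))"
```

```text
t 13.58 p [ 0.5587 -0.2292  0.1427] yaw_y 117.47 z [-0.  0. -1.] w 0.498 gf 40.0 F [-0.4 -0.4 -4.6] q [ 0.88  0.34 -0.64  1.65  0.21  1.22  2.24]
```

View pics/s4.png

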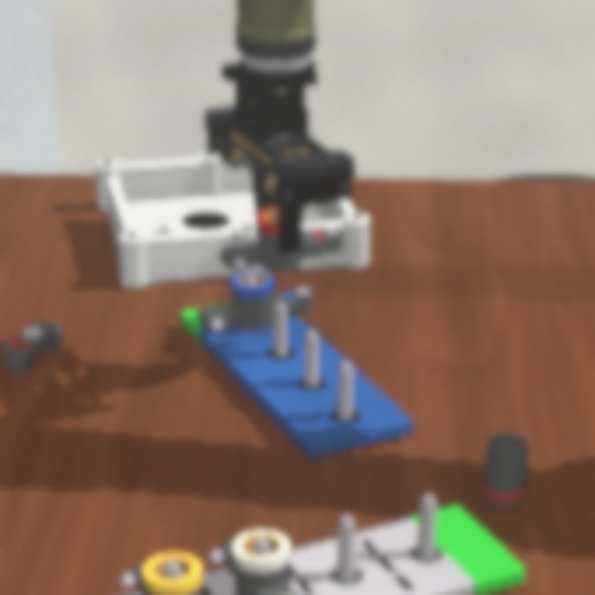

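Red is held over stand pin 2 (tip at about (282,305)), and blue is seated. Lowering.

Emit:
step_arm --pt "-0.05 -0.15 -1 0 0 0 0.3" --pt "0 0 -1.5 0 0 0 0.3" --pt "0 0 -1 0 0 0 0.3" --pt "0 0 -0.5 0 0 0 0.3" --pt "0 0 -0.5 0 0 0 0.3"

```text
time: 14.05
position: [0.5577, -0.2321, 0.0964]
tool_rot: [0.743, -3.051, -0.002]
ft_force: [-1.2, 0.2, -4.0]
grip_width: 0.5
grip_force: 40.0
```

Emit:
step_arm --pt "0 0 -1 0 0 0 0.3" --pt "0 0 -1 0 0 0 0.3" --pt "0 0 -1 0 0 0 0.3" --pt "0 0 -1 0 0 0 0.3" --pt "0 0 -0.5 0 0 0 0.3"

```text
time: 14.47
position: [0.5573, -0.2321, 0.0506]
tool_rot: [0.742, -3.051, -0.003]
ft_force: [-1.0, -0.1, -4.6]
grip_width: 0.498
grip_force: 40.0
```

Emit:
step_arm --pt "0 0 -0.3 0 0 0 0.3" --pt "0 0 -0.2 0 0 0 0.3" --pt "0 0 -0.1 0 0 0 0.3" --pt "0 0 -0.1 0 0 0 0.3" --pt "0 0 0 0 0 0 0.3"

```text
time: 14.88
position: [0.5585, -0.2325, 0.0459]
tool_rot: [-0.743, 3.052, -0.0]
ft_force: [-0.1, 0.3, -4.6]
grip_width: 0.5
grip_force: 40.0
```

Emit:
step_arm --pt "0 0 -0.1 0 0 0 0.3" --pt "0 0 -0.1 0 0 0 0.3" --pt "0 0 0 0 0 0 0.3" --pt "0 0 0 0 0 0 0.3" --pt "0 0 0 0 0 0 0.3"

```text
time: 15.3
position: [0.5582, -0.2325, 0.0436]
tool_rot: [-0.743, 3.052, -0.0]
ft_force: [-0.3, -0.9, -4.3]
grip_width: 0.498
grip_force: 40.0
```

Emit:
step_arm --pt "0 0 -0.1 0 0 0 0.3" --pt "0 0 0 0 0 0 0.3" --pt "0 0 0 0 0 0 0.3" --pt "0 0 0 0 0 0 0.3" --pt "0 0 0 0 0 0 0.3"

```text
time: 15.72
position: [0.5585, -0.2325, 0.0432]
tool_rot: [-0.743, 3.052, -0.001]
ft_force: [-2.6, 1.3, 3.2]
grip_width: 0.496
grip_force: 40.0
```

Emit:
step_arm --pt "0 0 -0.1 0 0 0 0.3" --pt "0 0 0 0 0 0 0.3" --pt "0 0 0 0 0 0 0.3" --pt "0 0 0 0 0 0 0.3" --pt "0 0 0 0 0 0 0.3"

```text
time: 16.13
position: [0.5585, -0.2325, 0.0432]
tool_rot: [0.743, -3.053, 0.001]
ft_force: [-4.2, 1.7, 9.6]
grip_width: 0.499
grip_force: 40.0
```

Red is seated. Release and go to white.

Emit:
step_arm --pt "0 0 0 0 0 0 0.6" --pt "0 0 0 0 0 0 0.64" --pt "0 0 0 0 0 0 0.64" --pt "0 0 0 0 0 0 0.64" --pt "0 0 0.5 0 0 0 0.64"

```text
time: 16.55
position: [0.5575, -0.2322, 0.0455]
tool_rot: [0.742, -3.051, -0.002]
ft_force: [-0.5, 0.0, -0.8]
grip_width: 0.638
grip_force: 0.0
```

Emit:
step_arm --pt "0 0 1 0 0 0 0.64" --pt "0 0 2 0 0 0 0.64" --pt "0 0 2 0 0 0 0.64" --pt "0 0 2.5 0 0 0 0.64" --pt "0 0 2.5 0 0 0 0.64"

```text
time: 16.97
position: [0.5582, -0.2322, 0.1483]
tool_rot: [-0.743, 3.052, 0.0]
ft_force: [1.2, -0.3, 1.0]
grip_width: 0.638
grip_force: 0.0
```

Emit:
step_arm --pt "-0.05 2.97 0 0 0 -6 0.68" --pt "-0.05 2.97 0 0 0 -6 0.68" --pt "-0.05 2.97 0 0 0 -6 0.68" --pt "-0.05 2.97 0 0 0 -6 0.68" --pt "-0.05 2.97 0 0 0 -6 0.68"

```text
time: 17.38
position: [0.5559, -0.0825, 0.1478]
tool_rot: [0.081, 3.139, -0.001]
ft_force: [-0.4, -0.3, -0.1]
grip_width: 0.678
grip_force: 0.0
```

Emit:
step_arm --pt "-0.05 2.97 0 0 0 -6 0.68" --pt "-0.05 2.97 0 0 0 -6 0.68" --pt "-0.05 2.97 0 0 0 -6 0.68" --pt "-0.05 2.97 0 0 0 -6 0.68" --pt "-0.05 2.97 0 0 0 -6 0.68"

```text
time: 17.8
position: [0.5534, 0.0662, 0.1478]
tool_rot: [0.89, 3.011, 0.0]
ft_force: [0.4, 0.9, -0.1]
grip_width: 0.681
grip_force: 0.0
```

Emit:
step_arm --pt "-0.05 2.97 0 0 0 -6 0.68" --pt "-0.05 2.97 0 0 0 -6 0.68" --pt "-0.05 2.97 0 0 0 -6 0.68" --pt "-0.05 2.97 0 0 0 -6 0.68" --pt "-0.05 2.97 0 0 0 -6 0.68"

```text
time: 18.22
position: [0.5508, 0.2147, 0.1477]
tool_rot: [1.639, 2.679, 0.002]
ft_force: [0.5, 0.3, -0.4]
grip_width: 0.68
grip_force: 0.0
```

Emit:
step_arm --pt "0 0 0 0 0 0 0.68" --pt "0 0 0 0 0 0 0.68" --pt "0 0 0 0 0 0 0.68" --pt "0 0 0 0 0 0 0.68" --pt "0 0 0 0 0 0 0.68"

```text
time: 18.63
position: [0.5513, 0.2113, 0.1467]
tool_rot: [1.636, 2.681, -0.001]
ft_force: [-0.4, 0.5, 0.4]
grip_width: 0.678
grip_force: 0.0
```

```bash
python3 -c "
from h import *
tool()
im,d=ctrl.get_image('side'); cv2.imwrite('pics/s5.png',cv2.cvtColor(cv2.resize(im[100:270,160:330],None,fx=3.5,fy=3.5),cv2.COLOR_RGB2BGR))"
```

```text
t 18.63 p [0.5513 0.2113 0.1467] yaw_y 27.23 z [ 0.    -0.001 -1.   ] w 0.678 gf 0.0 F [-0.4  0.5  0.4] q [ 0.15  0.31 -0.67  1.68  0.21  1.22 -0.09]
```

View pics/s5.png

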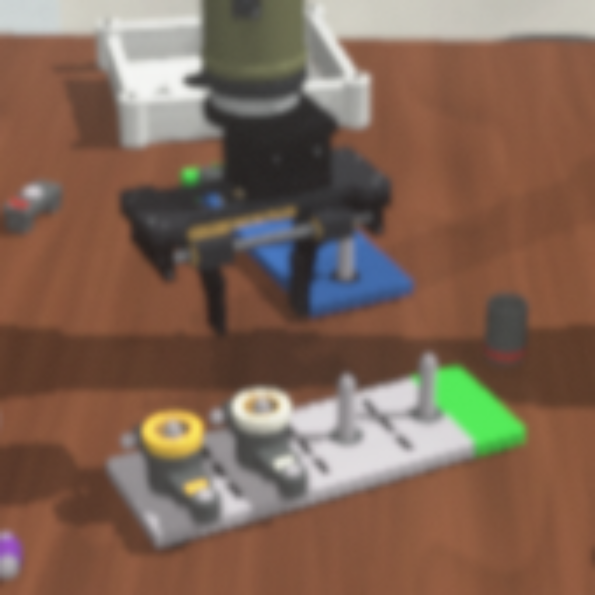

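White (260,410) is next, and the gripper is centred over it.

Emit:
step_arm --pt "0 0 -1.5 0 0 0 0.68" --pt "0 0 -1.5 0 0 0 0.68" --pt "0 0 -1.5 0 0 0 0.68" --pt "0 0 -1.5 0 0 0 0.68" --pt "0 0 -1 0 0 0 0.68"

```text
time: 19.1
position: [0.5504, 0.2117, 0.0752]
tool_rot: [-1.635, -2.682, 0.002]
ft_force: [-0.2, -1.1, 0.8]
grip_width: 0.681
grip_force: 0.0
```

Emit:
step_arm --pt "0 0 -1 0 0 0 0.68" --pt "0 0 -1 0 0 0 0.68" --pt "0 0 -1 0 0 0 0.68" --pt "0 0 -0.4 0 0 0 0.68" --pt "0 0 0 0 0 0 0.68"

```text
time: 19.52
position: [0.55, 0.2128, 0.0414]
tool_rot: [-1.633, -2.683, 0.002]
ft_force: [0.4, 0.8, 0.3]
grip_width: 0.68
grip_force: 0.0
```

Emit:
step_arm --pt "0 0 0 0 0 0 0.4" --pt "0 0 0 0 0 0 0.3" --pt "0 0 0 0 0 0 0.3" --pt "0 0 0 0 0 0 0.3" --pt "0 0 0 0 0 0 0.3"

```text
time: 19.93
position: [0.5508, 0.2131, 0.0433]
tool_rot: [1.633, 2.683, 0.0]
ft_force: [-1.6, -1.4, 3.6]
grip_width: 0.499
grip_force: 40.0
```

Emit:
step_arm --pt "0 0 1 0 0 0 0.3" --pt "0 0 2 0 0 0 0.3" --pt "0 0 2 0 0 0 0.3" --pt "0 0 2 0 0 0 0.3" --pt "0 0 3 0 0 0 0.3"

```text
time: 20.35
position: [0.5485, 0.212, 0.1409]
tool_rot: [-1.631, -2.681, 0.007]
ft_force: [-0.4, -0.4, -6.9]
grip_width: 0.503
grip_force: 40.0
```

Emit:
step_arm --pt "-0.18 -2.52 0 0 0 6 0.3" --pt "-0.18 -2.52 0 0 0 6 0.3" --pt "-0.18 -2.52 0 0 0 6 0.3" --pt "-0.18 -2.52 0 0 0 6 0.3" --pt "-0.18 -2.52 0 0 0 6 0.3"

```text
time: 20.77
position: [0.5406, 0.0857, 0.142]
tool_rot: [-0.874, -3.016, 0.001]
ft_force: [0.5, -0.1, -5.8]
grip_width: 0.502
grip_force: 40.0
```

Emit:
step_arm --pt "-0.18 -2.52 0 0 0 6 0.3" --pt "-0.18 -2.52 0 0 0 6 0.3" --pt "-0.18 -2.52 0 0 0 6 0.3" --pt "-0.18 -2.52 0 0 0 6 0.3" --pt "-0.18 -2.52 0 0 0 6 0.3"

```text
time: 21.18
position: [0.5317, -0.0401, 0.1421]
tool_rot: [-0.064, -3.14, -0.0]
ft_force: [0.1, -0.1, -5.5]
grip_width: 0.502
grip_force: 40.0
```

Emit:
step_arm --pt "-0.18 -2.52 0 0 0 6 0.3" --pt "-0.18 -2.52 0 0 0 6 0.3" --pt "-0.18 -2.52 0 0 0 6 0.3" --pt "-0.18 -2.52 0 0 0 6 0.3" --pt "-0.18 -2.52 0 0 0 6 0.3"

```text
time: 21.6
position: [0.5227, -0.1659, 0.142]
tool_rot: [0.751, -3.049, -0.001]
ft_force: [0.7, -0.4, -5.6]
grip_width: 0.499
grip_force: 40.0
```

Emit:
step_arm --pt "0 0 0 0 0 0 0.3" --pt "0 0 0 0 0 0 0.3" --pt "0 0 0 0 0 0 0.3" --pt "0 0 0 0 0 0 0.3" --pt "0 0 0 0 0 0 0.3"

```text
time: 22.02
position: [0.5238, -0.1634, 0.1425]
tool_rot: [0.746, -3.052, -0.001]
ft_force: [-0.8, 0.6, -5.5]
grip_width: 0.501
grip_force: 40.0
```

```bash
python3 -c "
from h import *
tool()
im,d=ctrl.get_image('side'); cv2.imwrite('pics/s6.png',cv2.cvtColor(cv2.resize(im[60:230,160:330],None,fx=3.5,fy=3.5),cv2.COLOR_RGB2BGR))"
```

```text
t 22.02 p [ 0.5238 -0.1634  0.1425] yaw_y 117.47 z [-0.     0.001 -1.   ] w 0.501 gf 40.0 F [-0.8  0.6 -5.5] q [ 0.84  0.22 -0.66  1.79  0.14  1.18  2.19]
```

View pics/s6.png

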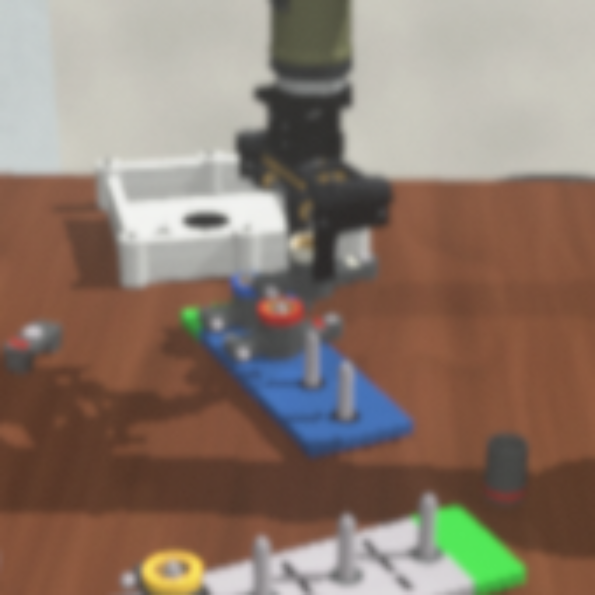

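Red is seated on pin 2 at (281,310), and white hangs over pin 3 (313,335). Lowering.

Emit:
step_arm --pt "0 0 -1 0 0 0 0.3" --pt "0 0 -1.5 0 0 0 0.3" --pt "0 0 -1 0 0 0 0.3" --pt "0 0 -0.5 0 0 0 0.3" --pt "0 0 -0.5 0 0 0 0.3"

```text
time: 22.48
position: [0.5232, -0.1646, 0.0965]
tool_rot: [0.743, -3.051, -0.002]
ft_force: [-0.0, -0.6, -5.7]
grip_width: 0.498
grip_force: 40.0
```

Emit:
step_arm --pt "0 0 -1 0 0 0 0.3" --pt "0 0 -1 0 0 0 0.3" --pt "0 0 -1 0 0 0 0.3" --pt "0 0 -1 0 0 0 0.3" --pt "0 0 -0.5 0 0 0 0.3"

```text
time: 22.9
position: [0.5227, -0.1647, 0.0507]
tool_rot: [0.742, -3.051, -0.002]
ft_force: [-0.6, -0.5, -6.7]
grip_width: 0.504
grip_force: 40.0
```

Emit:
step_arm --pt "0 0 -0.3 0 0 0 0.3" --pt "0 0 -0.2 0 0 0 0.3" --pt "0 0 -0.1 0 0 0 0.3" --pt "0 0 -0.1 0 0 0 0.3" --pt "0 0 0 0 0 0 0.3"

```text
time: 23.32
position: [0.524, -0.165, 0.0458]
tool_rot: [-0.743, 3.052, -0.0]
ft_force: [-0.7, 0.0, -5.5]
grip_width: 0.497
grip_force: 40.0
```

Emit:
step_arm --pt "0 0 -0.1 0 0 0 0.3" --pt "0 0 -0.1 0 0 0 0.3" --pt "0 0 0 0 0 0 0.3" --pt "0 0 0 0 0 0 0.3" --pt "0 0 0 0 0 0 0.3"

```text
time: 23.73
position: [0.5237, -0.165, 0.0436]
tool_rot: [-0.743, 3.052, 0.0]
ft_force: [0.4, 1.0, -5.7]
grip_width: 0.499
grip_force: 40.0
```

Emit:
step_arm --pt "0 0 -0.1 0 0 0 0.3" --pt "0 0 0 0 0 0 0.3" --pt "0 0 0 0 0 0 0.3" --pt "0 0 0 0 0 0 0.3" --pt "0 0 0 0 0 0 0.3"

```text
time: 24.15
position: [0.524, -0.1649, 0.0432]
tool_rot: [-0.743, 3.052, -0.001]
ft_force: [-2.5, 1.0, 4.0]
grip_width: 0.499
grip_force: 40.0
```

White is seated. Release and go to yellow.

Emit:
step_arm --pt "0 0 0 0 0 0 0.6" --pt "0 0 0 0 0 0 0.64" --pt "0 0 0 0 0 0 0.64" --pt "0 0 0 0 0 0 0.64" --pt "0 0 0.5 0 0 0 0.64"

```text
time: 24.57
position: [0.5232, -0.1648, 0.0469]
tool_rot: [0.743, -3.052, -0.002]
ft_force: [-0.0, 0.7, -0.5]
grip_width: 0.636
grip_force: 0.0
```

Emit:
step_arm --pt "0 0 1 0 0 0 0.64" --pt "0 0 2 0 0 0 0.64" --pt "0 0 2 0 0 0 0.64" --pt "0 0 2.5 0 0 0 0.64" --pt "0 0 2.5 0 0 0 0.64"

```text
time: 24.98
position: [0.5237, -0.1647, 0.1494]
tool_rot: [-0.743, 3.052, -0.0]
ft_force: [0.3, -0.2, 0.3]
grip_width: 0.642
grip_force: 0.0
```

Emit:
step_arm --pt "0.62 2.75 0 0 0 -5.84 0.68" --pt "0.62 2.75 0 0 0 -5.84 0.68" --pt "0.62 2.75 0 0 0 -5.84 0.68" --pt "0.62 2.75 0 0 0 -5.84 0.68" --pt "0.62 2.75 0 0 0 -5.84 0.68"

```text
time: 25.4
position: [0.5553, -0.0262, 0.1489]
tool_rot: [0.059, 3.139, -0.001]
ft_force: [0.3, -0.2, 0.0]
grip_width: 0.678
grip_force: 0.0
```

Emit:
step_arm --pt "0.62 2.75 0 0 0 -5.84 0.68" --pt "0.62 2.75 0 0 0 -5.84 0.68" --pt "0.62 2.75 0 0 0 -5.84 0.68" --pt "0.62 2.75 0 0 0 -5.84 0.68" --pt "0.62 2.75 0 0 0 -5.84 0.68"

```text
time: 25.82
position: [0.5862, 0.1115, 0.1487]
tool_rot: [0.848, 3.023, 0.001]
ft_force: [0.8, -0.2, -0.0]
grip_width: 0.679
grip_force: 0.0
```

Emit:
step_arm --pt "0.62 2.75 0 0 0 -5.84 0.68" --pt "0.62 2.75 0 0 0 -5.84 0.68" --pt "0.62 2.75 0 0 0 -5.84 0.68" --pt "0.62 2.75 0 0 0 -5.84 0.68" --pt "0.62 2.75 0 0 0 -5.84 0.68"

```text
time: 26.23
position: [0.6172, 0.249, 0.1487]
tool_rot: [1.583, 2.713, 0.001]
ft_force: [0.7, -0.1, 0.6]
grip_width: 0.679
grip_force: 0.0
```

Emit:
step_arm --pt "0 0 0 0 0 0 0.68" --pt "0 0 0 0 0 0 0.68" --pt "0 0 0 0 0 0 0.68" --pt "0 0 0 0 0 0 0.68" --pt "0 0 0 0 0 0 0.68"

```text
time: 26.65
position: [0.6172, 0.2456, 0.1478]
tool_rot: [1.579, 2.715, -0.001]
ft_force: [-0.2, -0.1, -0.2]
grip_width: 0.679
grip_force: 0.0
```

```bash
python3 -c "
from h import *
tool()
im,d=ctrl.get_image('side'); cv2.imwrite('pics/s7.png',cv2.cvtColor(cv2.resize(im[100:270,160:330],None,fx=3.5,fy=3.5),cv2.COLOR_RGB2BGR))"
```

```text
t 26.65 p [0.6172 0.2456 0.1478] yaw_y 29.64 z [ 0.    -0.001 -1.   ] w 0.679 gf 0.0 F [-0.2 -0.1 -0.2] q [ 0.03  0.46 -0.6   1.49  0.27  1.27 -0.08]
```

View pics/s7.png

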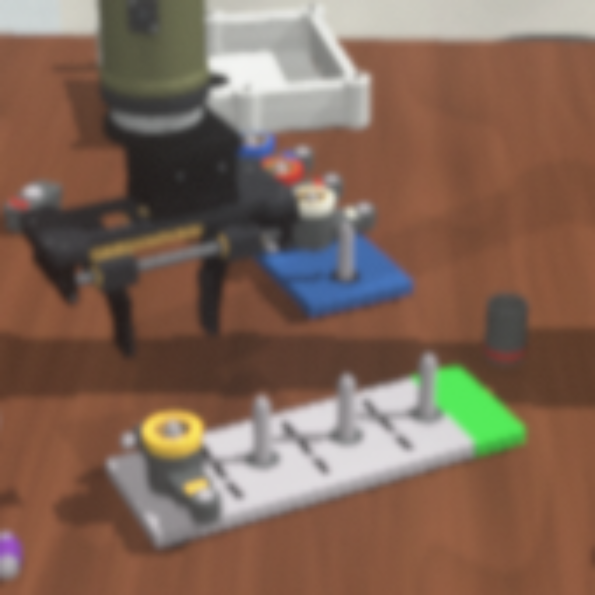

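Blue, red and white are seated in order at (255,145), (281,170) and (313,200). Yellow is next; descending 10.5 cm.

Emit:
step_arm --pt "0 0 -1.5 0 0 0 0.68" --pt "0 0 -1.5 0 0 0 0.68" --pt "0 0 -1.5 0 0 0 0.68" --pt "0 0 -1.5 0 0 0 0.68" --pt "0 0 -1 0 0 0 0.68"

```text
time: 27.12
position: [0.6164, 0.246, 0.0761]
tool_rot: [-1.578, -2.716, 0.002]
ft_force: [-0.3, -0.4, -0.6]
grip_width: 0.679
grip_force: 0.0
```

Emit:
step_arm --pt "0 0 -1 0 0 0 0.68" --pt "0 0 -1 0 0 0 0.68" --pt "0 0 -1 0 0 0 0.68" --pt "0 0 -0.5 0 0 0 0.68" --pt "0 0 0 0 0 0 0.68"

```text
time: 27.53
position: [0.6159, 0.2471, 0.0411]
tool_rot: [-1.576, -2.716, 0.003]
ft_force: [0.3, -0.4, -1.5]
grip_width: 0.682
grip_force: 0.0
```

Emit:
step_arm --pt "0 0 0 0 0 0 0.4" --pt "0 0 0 0 0 0 0.3" --pt "0 0 0 0 0 0 0.3" --pt "0 0 0 0 0 0 0.3" --pt "0 0 0 0 0 0 0.3"

```text
time: 27.95
position: [0.6171, 0.2478, 0.0434]
tool_rot: [1.576, 2.717, 0.001]
ft_force: [-0.7, -0.1, 1.5]
grip_width: 0.502
grip_force: 40.0
```

Emit:
step_arm --pt "0 0 1 0 0 0 0.3" --pt "0 0 2 0 0 0 0.3" --pt "0 0 2 0 0 0 0.3" --pt "0 0 2 0 0 0 0.3" --pt "0 0 3 0 0 0 0.3"

```text
time: 28.37
position: [0.6145, 0.2462, 0.1404]
tool_rot: [-1.574, -2.714, 0.008]
ft_force: [-0.2, -1.5, -6.5]
grip_width: 0.497
grip_force: 40.0
```

Emit:
step_arm --pt "-0.85 -2.3 0 0 0 5.85 0.3" --pt "-0.85 -2.3 0 0 0 5.85 0.3" --pt "-0.85 -2.3 0 0 0 5.85 0.3" --pt "-0.85 -2.3 0 0 0 5.85 0.3" --pt "-0.85 -2.3 0 0 0 5.85 0.3"

```text
time: 28.78
position: [0.5727, 0.1312, 0.1418]
tool_rot: [-0.831, -3.028, 0.002]
ft_force: [0.1, 0.6, -6.1]
grip_width: 0.497
grip_force: 40.0
```

Emit:
step_arm --pt "-0.85 -2.3 0 0 0 5.85 0.3" --pt "-0.85 -2.3 0 0 0 5.85 0.3" --pt "-0.85 -2.3 0 0 0 5.85 0.3" --pt "-0.85 -2.3 0 0 0 5.85 0.3" --pt "-0.85 -2.3 0 0 0 5.85 0.3"

```text
time: 29.2
position: [0.5301, 0.0165, 0.142]
tool_rot: [-0.039, -3.14, 0.0]
ft_force: [-0.1, -0.2, -6.1]
grip_width: 0.498
grip_force: 40.0
```

Emit:
step_arm --pt "-0.85 -2.3 0 0 0 5.85 0.3" --pt "-0.85 -2.3 0 0 0 5.85 0.3" --pt "-0.85 -2.3 0 0 0 5.85 0.3" --pt "-0.85 -2.3 0 0 0 5.85 0.3" --pt "-0.85 -2.3 0 0 0 5.85 0.3"

```text
time: 29.62
position: [0.4877, -0.0982, 0.1422]
tool_rot: [0.755, -3.048, -0.001]
ft_force: [-0.1, 0.3, -5.3]
grip_width: 0.5
grip_force: 40.0
```

Emit:
step_arm --pt "0 0 0 0 0 0 0.3" --pt "0 0 0 0 0 0 0.3" --pt "0 0 0 0 0 0 0.3" --pt "0 0 0 0 0 0 0.3" --pt "0 0 0 0 0 0 0.3"

```text
time: 30.03
position: [0.4894, -0.0961, 0.1425]
tool_rot: [0.75, -3.051, -0.001]
ft_force: [-0.5, 0.5, -5.6]
grip_width: 0.496
grip_force: 40.0
```

```bash
python3 -c "
from h import *
tool()"
```

```text
t 30.03 p [ 0.4894 -0.0961  0.1425] yaw_y 117.61 z [-0.  0. -1.] w 0.496 gf 40.0 F [-0.5  0.5 -5.6] q [ 0.8   0.1  -0.69  1.9   0.07  1.16  2.14]
```

On target over pin 4. Lowering.

Emit:
step_arm --pt "0 0 -1 0 0 0 0.3" --pt "0 0 -1.5 0 0 0 0.3" --pt "0 0 -1 0 0 0 0.3" --pt "0 0 -0.5 0 0 0 0.3" --pt "0 0 -0.5 0 0 0 0.3"

```text
time: 30.45
position: [0.4888, -0.097, 0.0965]
tool_rot: [0.747, -3.05, -0.002]
ft_force: [-0.0, 0.5, -5.9]
grip_width: 0.497
grip_force: 40.0
```

Emit:
step_arm --pt "0 0 -1 0 0 0 0.3" --pt "0 0 -1 0 0 0 0.3" --pt "0 0 -1 0 0 0 0.3" --pt "0 0 -1 0 0 0 0.3" --pt "0 0 -0.5 0 0 0 0.3"

```text
time: 30.87
position: [0.4882, -0.0973, 0.0508]
tool_rot: [0.746, -3.05, -0.002]
ft_force: [-0.5, -0.2, -4.9]
grip_width: 0.496
grip_force: 40.0
```

Emit:
step_arm --pt "0 0 -0.3 0 0 0 0.3" --pt "0 0 -0.2 0 0 0 0.3" --pt "0 0 -0.1 0 0 0 0.3" --pt "0 0 -0.1 0 0 0 0.3" --pt "0 0 0 0 0 0 0.3"

```text
time: 31.28
position: [0.4895, -0.0975, 0.0458]
tool_rot: [-0.747, 3.051, -0.0]
ft_force: [-0.4, 0.1, -4.9]
grip_width: 0.499
grip_force: 40.0
```

Emit:
step_arm --pt "0 0 -0.1 0 0 0 0.3" --pt "0 0 -0.1 0 0 0 0.3" --pt "0 0 0 0 0 0 0.3" --pt "0 0 0 0 0 0 0.3" --pt "0 0 0 0 0 0 0.3"

```text
time: 31.7
position: [0.4893, -0.0974, 0.0437]
tool_rot: [-0.747, 3.051, -0.0]
ft_force: [0.2, 0.0, -5.3]
grip_width: 0.498
grip_force: 40.0
```

Emit:
step_arm --pt "0 0 -0.1 0 0 0 0.3" --pt "0 0 0 0 0 0 0.3" --pt "0 0 0 0 0 0 0.3" --pt "0 0 0 0 0 0 0.3" --pt "0 0 0 0 0 0 0.3"

```text
time: 32.12
position: [0.4895, -0.0974, 0.0433]
tool_rot: [-0.747, 3.051, -0.001]
ft_force: [-3.5, 1.1, 4.8]
grip_width: 0.5
grip_force: 40.0
```

Emit:
step_arm --pt "0 0 0 0 0 0 0.6" --pt "0 0 0 0 0 0 0.64" --pt "0 0 0 0 0 0 0.64" --pt "0 0 0 0 0 0 0.64" --pt "0 0 0.5 0 0 0 0.64"

```text
time: 32.53
position: [0.4887, -0.0973, 0.047]
tool_rot: [0.747, -3.051, -0.002]
ft_force: [-0.8, -0.5, -0.0]
grip_width: 0.636
grip_force: 0.0
```

Emit:
step_arm --pt "0 0 1 0 0 0 0.64" --pt "0 0 2 0 0 0 0.64" --pt "0 0 2 0 0 0 0.64" --pt "0 0 2.5 0 0 0 0.64" --pt "0 0 2.5 0 0 0 0.64"

```text
time: 32.95
position: [0.4892, -0.0971, 0.1494]
tool_rot: [-0.748, 3.051, 0.0]
ft_force: [0.2, -0.7, -0.5]
grip_width: 0.643
grip_force: 0.0
```

Emit:
step_arm --pt "0 3 1 0 0 -5 0.64" --pt "0 3 1 0 0 -5 0.64" --pt "0 3 1 0 0 -5 0.64" --pt "0 3 1 0 0 -5 0.64" --pt "0 3 1 0 0 -5 0.64"

```text
time: 33.37
position: [0.4893, 0.0541, 0.1993]
tool_rot: [-0.062, 3.139, -0.001]
ft_force: [1.4, -0.1, -0.1]
grip_width: 0.638
grip_force: 0.0
```

Emit:
step_arm --pt "0 3 0 0 0 -5 0.64" --pt "0 3 0 0 0 -5 0.64" --pt "0 3 0 0 0 -5 0.64" --pt "0 3 0 0 0 -5 0.64" --pt "0 3 0 0 0 -5 0.64"

```text
time: 33.78
position: [0.4893, 0.2041, 0.1988]
tool_rot: [0.619, 3.078, 0.0]
ft_force: [0.7, -0.2, 0.2]
grip_width: 0.636
grip_force: 0.0
```

Emit:
step_arm --pt "0 0 0 0 0 0 0.64" --pt "0 0 0 0 0 0 0.64" --pt "0 0 0 0 0 0 0.64" --pt "0 0 0 0 0 0 0.64" --pt "0 0 0 0 0 0 0.64"

```text
time: 34.2
position: [0.4897, 0.201, 0.1977]
tool_rot: [0.616, 3.08, -0.001]
ft_force: [-0.6, 0.6, 0.3]
grip_width: 0.639
grip_force: 0.0
```

```bash
python3 -c "
from h import *
tool()
t,d=ctrl.get_image('top'); s,_=ctrl.get_image('side')
a=cv2.resize(t[90:240,260:430],(510,450)); b=cv2.resize(s[100:250,190:290],(300,450))
cv2.imwrite('pics/f.png',cv2.cvtColor(np.hstack([a,b])[:,:800],cv2.COLOR_RGB2BGR))"
```

```text
t 34.2 p [0.4897 0.201  0.1977] yaw_y 67.38 z [ 0.    -0.001 -1.   ] w 0.639 gf 0.0 F [-0.6  0.6  0.3] q [ 0.4   0.16 -0.91  1.76  0.13  1.29  0.63]
```

View pics/f.png

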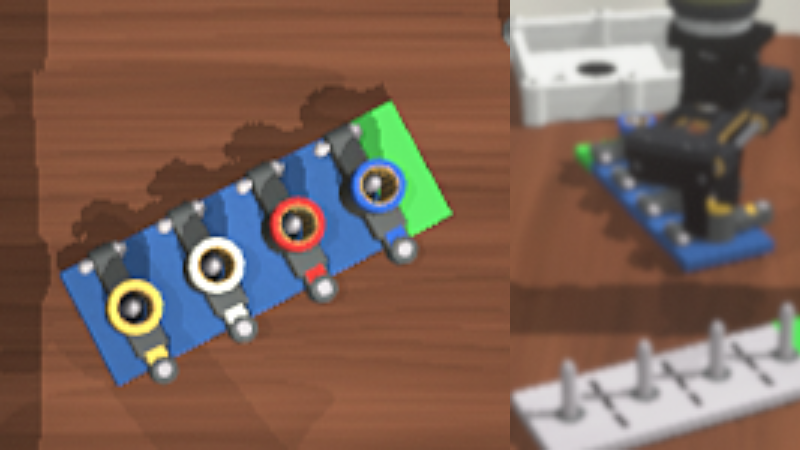

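The final view shows all four rockers on the stand, level and across it, with the pins visible through the bores. From the green end they run blue (377,186), red (297,225), white (216,266) and yellow (134,307), and the wash rack is empty.

```bash
python3 -c "
from bench import ctrl
print(ctrl.close_job())"
```

```text
the job is handed in; nothing more can be done
None
```

All four rockers are seated on the blue stand in the same cylinder order (blue, red, white, yellow from the green end), and I've handed the job in at about 34 s of robot time.

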